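Fit the spacer sleeve and star wheel on the bottle indexing drive

ROBOT

A 6-joint arm with a two-finger parallel gripper is mounted at the origin on the work surface. World frame = base frame: x ahead of the robot, y to its left, z up, the work surface at z = 0. Lengths are in m, angles in rad, forces in N, time in s.
With the tool pointing down it reaches from about 0.35 to 0.775 m from the base axis. Payload 5.5 kg.
Tool frame: the origin (TCP) lies at the very end of the fingers, on their centre line; the grasp point (between the pads) lies 19 mm behind it; z points along the fingers, y is the direction in which the jaws open and shut (so a half turn about z gives the same grasp; the last joint's range is limited). The gripper opens to 85 mm and grips with 20 to 120 N. Pads are 22 mm wide; open, the fingers measure 114 mm over their backs; the gripper's body (76 mm by 85 mm) begins 54 mm behind the grasp point. The pads swing forward as they close: fully open they stand 13 mm farther back than shut.
Start: joints at [-1.336, 0.313, 0.046, 1.304, 0, 1.431], TCP at [0.21, -0.535, 0.231] pointing down, gripper open.
Joint ranges: [-2.76, 2.76], [-0.86, 1.69], [-1.03, 1.26], [-2.2, 2.34], [-1.47, 1.5], [-3.14, 3.14]. Speed limits (rad/s): [2.57, 2.57, 3.14, 3.14, 3.14, 3.14].

INTERFACE

Orientations are given as a unit quaternion [x, y, z, w].
In Python, from bench import * gives the robot as it stands.
- The arm moves only by the tool send_rows, never from a script. Its argument "targets" is a list of rows, each a list of 7 numbers: the turn, a rotation vector about the world's x, y, z in degrees, then the shift along the world's x, y, z in cm, then the opening, from 0 (shut) to 1 (fully open). A call has exactly 8 rows; each row is the pose to reach, as a shift and turn from the pose commanded when the call began; what a row does not reach only later rows make up. A row lasts 1/12 s, in which the tool goes at most 41.7 mm and 7.16 degrees, less where a joint would pass 70% of its speed; a pose out of reach is approached as far as the arm can. A call with a gripper value outside its range is refused whole. The fingers move at their own pace and stop on an object; the grip force is fixed at half the most. Time passes only in rows, so rows that repeat a pose let the fingers close, or fill a call up. It gives the time, the measured TCP pose, the force and the opening at its end, in the units of the state.
- get_state(): the state, without advancing time (a new reading comes with each control period).
- capture(name): name is "scene" or "top" or "wrist"; returns a dict with "frame" (400x640x3 uint8, blue, green, red), "range_z" (400x640 float32, m along the optical axis (not along the pixel's ray), 0 where there is no reading), "fx", "fy", "cx", "cy" (pixels), "dist" ([k1, k2, p1, p2, k3] as OpenCV has them; the pictures are not rectified), "R" (3x3) and "t" (3): a world point X has camera coordinates R X + t; the wrist camera has in their place "hand_eye" (4x4, takes a point from camera to tool coordinates, whose origin is the TCP and whose axes are the flange's). Camera axes: x right, y down, z forward; pixel columns grow to the right and rows downward; lengths in m; the calibration is good to about 2 mm. A picture is of the moment at which its call begins: read the wrist's pose just before it.
- hand_in(): hands the job in, once; it reports no verdict.
Trained networks look in a picture, given as the dict that the camera call returned (one of the last four; its "shot" number tells which), for a name from the list of things; names that differ only in an ending like _2 or _b are one class to them, and where a whole thing is asked for, a point or a joint stands for the part that bears it (a point fixed in the world has none). Each returns a list of dicts, best first, with "score" (0 to 1); they miss things now and then, are a little off and sometimes report something else, mostly with a low value. They report only what shows in the picture. A call takes as long as a camera call. They do not tell look-alikes from the thing itself.
- search_frame(name, picture): "at" ([x, y, z] in m, in world coordinates, good to about 4 mm: the middle of the surface that is visible of it).
- regions_of(name, picture): "region" (400x640 bool, what is visible of it).
The state is a dict: "t": time; "joint_pos": joint angles; "qvel": joint speeds; "effort": joint torques, N m; "position": TCP position; "orientation": TCP orientation; "ft_force": force on the tool from outside, world axes, zero at the start; "wrist_torque": the same for the moment, N m; "width": opening from 0.0 (shut) to 1.0 (fully open).
Only numpy, scipy, OpenCV 4.12 (cv2) and the standard library are available. Lean on these libraries where they do the work, as an engineer would, in place of code of your own. Each camera call takes 0.05 s, during which the arm holds its last target. There are 200 camera calls.

TASK

Fit out the bottle indexing drive: slip the tall spacer sleeve over the drive's upright spindle so that it stands flat on the shoulder, then put the star wheel (the one with six pockets in its rim) over the spindle, hub up, so that it lies level on the sleeve. The sleeve must go first, as the wheel's hub is closed at the top and covers the spindle's end.

Things in the scene. Friction and masses are not known exactly. Their poses are not given: they have to be found in the camera images.
- shoulder (a point): Middle of the flat steel shoulder (68 mm across) at the spindle's foot, 60 mm above the table, on the grey indexing drive (110 x 110 mm housing, top at 52 mm, fixed to the table). z up along the fixed spindle: a steel rod 14 mm in diameter that rises 58 mm above this point, its last 14 mm tapering to a 4 mm tip.
- sleeve: Tall spacer sleeve: a plain aluminium tube, 44 mm outside, 26 mm bore right through, 36 mm long, 0.11 kg, standing on end on the table. Origin at its middle (18 mm from either end), z along its axis; both ends are alike. It is not the flat ring (60 mm outside, 14 mm high) that also lies about.
- star: Grey plastic star wheel, 110 mm across, 10 mm thick, six pockets in the rim, lying flat, hub up, 0.12 kg. Grip: round black hub 36 mm in diameter on its axis, top 46 mm above the underside. Bore 24 mm, open below, closed on top, 38 mm deep. Origin: centre of the underside, z up through the hub. Not the plain disc (92 mm, no pockets) with the same hub.
Mind the look-alikes: they are no part of the job. What is shaped like the part that bears shoulder but orange is not meant.

How it is judged:
On the way, in this order (a step that is already met when the one before it is completed fails the run):
1. the tall sleeve is on the spindle, down on the shoulder, and let go (horizontal distance between sleeve and shoulder below 0.012 m and z of sleeve in the frame of shoulder between 0.012 and 0.024 m and angle between the z axis of sleeve and the z axis of shoulder, either way round below 0.17 rad and contact force between the fingers and sleeve below 0.3 N and linear speed of sleeve below 0.03 m/s), for 0.2 s.
2. the star wheel is on the spindle, down on the sleeve, and let go (horizontal distance between each of sleeve, star and shoulder below 0.012 m and z of sleeve in the frame of shoulder between 0.012 and 0.024 m and angle between the z axis of sleeve and the z axis of shoulder, either way round below 0.17 rad and contact force between the fingers and sleeve below 0.3 N and z of star in the frame of shoulder between 0.03 and 0.042 m and angle between star's own z axis and vertical below 0.17 rad and contact force between the fingers and star below 0.3 N), for 0.2 s.
At the end, for the whole second after the job is handed in: Both centred on the spindle within 12 mm and released at rest: the sleeve on the shoulder (middle 18 mm above it, within 6 mm, upright within 10 degrees), the star wheel hub up on the sleeve (underside 36 mm above the shoulder, within 6 mm, level within 10 degrees) (all of step 2 and linear speed of each of sleeve, star below 0.03 m/s); the robot touches nothing.
It also fails if it takes over 58 s, if anything falls off the work surface, if the arm or the gripper's body presses on something with over 40 N, if the wrist force passes 120 N, or if a joint passes its speed limit or range.

## Working session

There is one attempt and no reset: what is moved stays moved. The work goes in short steps, Python scripts to look and compute and a tool call to move; the robot and the scene stay as the last step left them, time stands still between calls to the robot, and variables do not carry over. Pictures are saved under pics/ and viewed, about 8 in all and at most 12, crops included, and the job is handed in when it is done.

Besides the shell and the picture viewer there is one more tool, called after "Request:" as a command line: name --pt "numbers of a row" for each row, then --argument value for the rest. send_rows: Moves the arm, as the interface text tells. Its arguments: {"type":"object","properties":{"targets":{"type":"array","items":{"type":"array","items":{"type":"number"}}}},"required":["targets"]}

```bash
mkdir -p pics; cat > h.py <<'E'
from bench import *
import numpy as np, cv2
def world(c,u,v,R=None,t=None):
    K=np.array([[c["fx"],0,c["cx"]],[0,c["fy"],c["cy"]],[0,0,1.]])
    u=np.atleast_1d(u).astype(int);v=np.atleast_1d(v).astype(int)
    p=cv2.undistortPoints(np.stack([u,v],1).astype(float)[:,None],K,np.array(c["dist"]))[:,0]
    z=c["range_z"][v,u]
    X=np.c_[p*z[:,None],z]
    return (X-np.array(c["t"]))@np.array(c["R"])   # R^T (X-t)
E
python3 - <<'E'
from h import *
s=get_state();print(s)
for n in ["scene","top"]:
    c=capture(n);cv2.imwrite(f"pics/{n}0.png",c["frame"])
    for o in ["shoulder","sleeve","star"]:
        for r in search_frame(o,c):
            print(n,o,round(r["score"],2),np.round(r["at"],3))
    np.savez(f"{n}0.npz",**{k:np.array(v) for k,v in c.items()})
E
```

```text
{'t': 0.0, 'joint_pos': array([-1.33556723e+00,  3.14004645e-01,  4.50081466e-02,  1.30357749e+00,
        1.84559131e-05,  1.43122790e+00]), 'qvel': array([-0.00118995,  0.00228338,  0.00035788,  0.00027984, -0.00015529,
        0.00211247]), 'effort': array([ 1.42510624e-03, -4.80627751e+01,  2.98532206e+01,  1.93015917e-02,
       -1.44095594e-05,  9.19605512e-07]), 'position': array([ 0.2103971 , -0.53460196,  0.23041836]), 'orientation': array([ 9.82491792e-01,  1.86303752e-01, -3.32794295e-05, -8.88254675e-04]), 'ft_force': array([-0.99051609, -0.06176742, -1.16425942]), 'wrist_torque': array([-0.06551338,  0.00877893,  0.02071061]), 'width': 0.9991181512972456}
scene shoulder 0.96 [0.278 0.283 0.054]
scene shoulder 0.69 [0.553 0.041 0.05 ]
scene shoulder 0.64 [ 0.222 -0.264  0.048]
scene sleeve 0.71 [0.437 0.238 0.03 ]
scene star 0.84 [0.629 0.286 0.005]
top shoulder 0.76 [ 0.232 -0.291  0.047]
top shoulder 0.64 [0.534 0.014 0.048]
top shoulder 0.64 [0.261 0.261 0.047]
top sleeve 0.82 [0.427 0.227 0.038]
top star 0.59 [0.614 0.271 0.008]
```

View pics/top0.png

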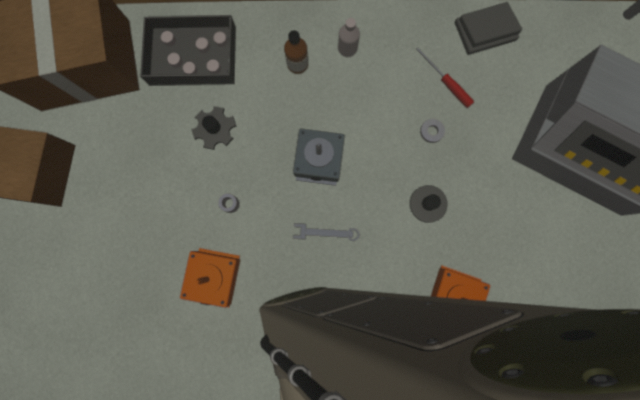

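View pics/scene0.png

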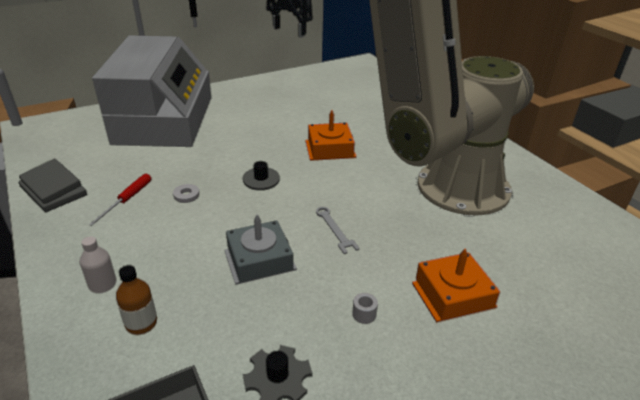

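Top view: the grey drive is at (319,155). The sleeve candidates are a tall tube at (229,203) and a flat ring at (432,131). The wheel candidates are the one with pockets at (214,127) and the plain disc at (428,203). The tall tube and the pocketed wheel fit the description; the orange drives at (210,278) and (461,284) are decoys. Next I'll measure these and confirm them in a crop.

```bash
python3 - <<'E'
from h import *
T=np.load("top0.npz");S=np.load("scene0.npz")
U,V=np.meshgrid(np.arange(640),np.arange(400))
for n,c in (("top",T),("scene",S)):
    W=world(c,U.ravel(),V.ravel());ok=c["range_z"].ravel()>0
    print(n,"table z",np.median(W[ok&(np.hypot(W[:,0]-.5,W[:,1]-.2)<.35)&(abs(W[:,2])<.02),2]))
    for nm,(x,y),bands,r in (("sleeve",(.427,.227),[(.028,.045)],.05),("star",(.617,.273),[(.004,.018),(.036,.055)],.075),("shoulder",(.537,.02),[(.045,.056),(.056,.068),(.075,.125)],.09)):
        m=ok&(np.hypot(W[:,0]-x,W[:,1]-y)<r)
        for lo,hi in bands:
            P=W[m&(W[:,2]>lo)&(W[:,2]<hi)]
            if len(P)<3: print(n,nm,lo,len(P));continue
            (cx,cy),rr=cv2.minEnclosingCircle(P[:,:2].astype(np.float32))
            print(n,nm,lo,len(P),"circ",round(cx,4),round(cy,4),round(rr,4),"mean",P.mean(0).round(4),"bbox",P.min(0).round(3),P.max(0).round(3))
a=cv2.resize(S["frame"][270:400,230:395],None,fx=3.5,fy=3.5,interpolation=cv2.INTER_CUBIC)
cv2.imwrite("pics/crop1.png",a)
E
```

```text
top table z 0.00019529788376996854
top sleeve 0.028 191 circ 0.4299 0.2321 0.0222 mean [0.4297 0.2319 0.0355] bbox [0.409 0.211 0.028] [0.452 0.254 0.042]
top star 0.004 1000 circ 0.6193 0.2664 0.0688 mean [0.6196 0.2765 0.0098] bbox [0.568 0.207 0.004] [0.677 0.335 0.016]
top star 0.036 188 circ 0.6223 0.278 0.0183 mean [0.6215 0.2777 0.0452] bbox [0.605 0.261 0.036] [0.64  0.295 0.049]
top shoulder 0.045 1471 circ 0.542 0.0163 0.0754 mean [0.5392 0.0159 0.0517] bbox [ 0.481 -0.043  0.046] [0.602 0.077 0.056]
top shoulder 0.056 622 circ 0.5407 0.018 0.062 mean [0.541  0.0162 0.0599] bbox [ 0.503 -0.031  0.056] [0.593 0.067 0.067]
top shoulder 0.075 50 circ 0.5418 0.0164 0.0068 mean [0.5392 0.0164 0.1021] bbox [0.535 0.011 0.075] [0.547 0.022 0.12 ]
scene table z -0.0008824051995512083
scene sleeve 0.028 327 circ 0.4316 0.2344 0.0229 mean [0.4331 0.2353 0.0338] bbox [0.41  0.212 0.028] [0.454 0.256 0.038]
scene star 0.004 2079 circ 0.6233 0.2781 0.0563 mean [0.626  0.2841 0.0088] bbox [0.569 0.224 0.004] [0.679 0.334 0.018]
scene star 0.036 427 circ 0.6238 0.2793 0.0191 mean [0.6243 0.2811 0.0439] bbox [0.606 0.261 0.036] [0.642 0.297 0.049]
scene shoulder 0.045 1483 circ 0.5426 0.0175 0.0762 mean [0.5479 0.0291 0.0507] bbox [ 0.482 -0.043  0.045] [0.604 0.081 0.056]
scene shoulder 0.056 586 circ 0.5457 0.0343 0.0521 mean [0.5445 0.021  0.059 ] bbox [ 0.505 -0.017  0.056] [0.592 0.067 0.068]
scene shoulder 0.075 121 circ 0.5433 0.0189 0.0074 mean [0.5442 0.0208 0.0964] bbox [0.536 0.013 0.075] [0.55  0.026 0.118]
```

View pics/crop1.png

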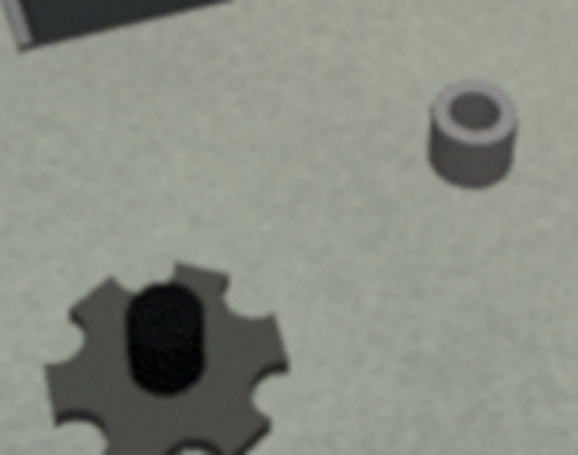

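Confirmed: the crop shows the six-pocket wheel on the left and the tall tube at upper right. Estimates, averaged over both cameras:
- Sleeve: (0.431, 0.233)
- Star wheel: (0.623, 0.2785)
- Spindle: (0.5425, 0.0175)

Joint 6 would pass its range if the yaw were held on the way over, so I'll turn +90° while moving.

Request:
send_rows --pt "0 0 6 2.75 3 0 1" --pt "0 0 12 5.5 6 0 1" --pt "0 0 18 8.25 9 0 1" --pt "0 0 24 11 12 0 1" --pt "0 0 30 13.75 15 0 1" --pt "0 0 36 16.5 18 0 1" --pt "0 0 42 19.25 21 0 1" --pt "0 0 48 22 24 0 1"

```text
t: 1.07
position: [0.4315, -0.2935, 0.2316]
orientation: [0.82, 0.572, 0.0, 0.0]
ft_force: [1.1, -0.1, 0.4]
width: 1.004
```

Request:
send_rows --pt "0 0 6 0 4 0 1" --pt "0 0 12 0 8 0 1" --pt "0 0 18 0 12 0 1" --pt "0 0 24 0 16 0 1" --pt "0 0 30 0 20 0 1" --pt "0 0 36 0 24 0 1" --pt "0 0 42 0 28 0 1" --pt "0 0 42 0 32 0 1"

```text
t: 1.73
position: [0.4301, 0.0267, 0.2317]
orientation: [0.561, 0.828, 0.0, 0.0]
ft_force: [0.5, 0.3, 1.2]
width: 0.999
```

Request:
send_rows --pt "0 0 0 0.1 4 0 1" --pt "0 0 0 0.1 8 -1 1" --pt "0 0 0 0.1 12 -3 1" --pt "0 0 0 0.1 16 -5 1" --pt "0 0 0 0.1 20 -7 1" --pt "0 0 0 0.1 20.8 -8 1" --pt "0 0 0 0.1 20.8 -8 1" --pt "0 0 0 0.1 20.8 -8 1"

```text
t: 2.4
position: [0.4305, 0.2334, 0.1506]
orientation: [0.562, 0.827, -0.001, -0.001]
ft_force: [0.4, -0.5, 0.7]
width: 0.998
```

```bash
cat >> h.py <<'E'
from scipy.spatial.transform import Rotation as Ro
def wrist():
    s=get_state();c=capture("wrist")
    M=np.eye(4);M[:3,:3]=Ro.from_quat(s["orientation"]).as_matrix();M[:3,3]=s["position"]
    E=np.linalg.inv(M@np.array(c["hand_eye"]));c["R"]=E[:3,:3];c["t"]=E[:3,3]
    return s,c
def cloud(c):
    U,V=np.meshgrid(np.arange(640),np.arange(400))
    W=world(c,U.ravel(),V.ravel());W[c["range_z"].ravel()<=0]=np.nan;return W
def circ(W,x,y,r,lo,hi):
    P=W[(np.hypot(W[:,0]-x,W[:,1]-y)<r)&(W[:,2]>lo)&(W[:,2]<hi)]
    if len(P)<3:return len(P)
    (a,b),q=cv2.minEnclosingCircle(P[:,:2].astype(np.float32))
    l,h=np.percentile(P,2,axis=0),np.percentile(P,98,axis=0)
    return len(P),(round(a,4),round(b,4),round(q,4)),"mean",P.mean(0).round(4),"mid",((l+h)/2).round(4),"size",(h-l).round(4)
E
python3 - <<'E'
from h import *
s,c=wrist();print(s["position"].round(4),Ro.from_quat(s["orientation"]).as_matrix()[:,1].round(3),s["joint_pos"].round(2))
cv2.imwrite("pics/w1.png",c["frame"])
W=cloud(c);print(circ(W,.431,.233,.04,.03,.045))
E
```

```text
[0.4305 0.2334 0.1506] [ 0.93   0.368 -0.002] [ 0.33  0.19 -0.32  1.06 -0.    1.53]
(1663, (0.432, 0.2331, 0.022), 'mean', array([0.4317, 0.2341, 0.0346]), 'mid', array([0.4319, 0.2338, 0.0338]), 'size', array([0.0398, 0.0399, 0.0049]))
```

View pics/w1.png

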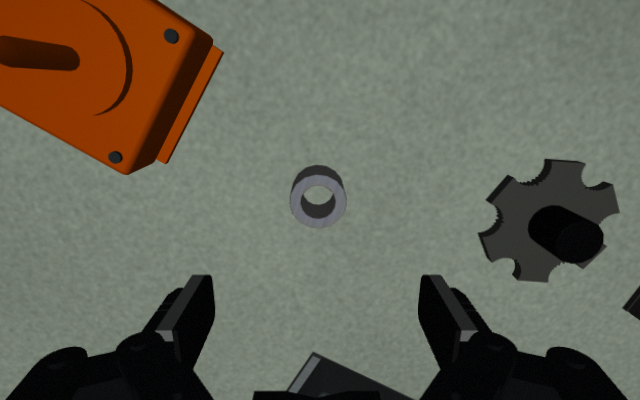

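Wrist view: the sleeve is at (318,200), with the orange drive well clear at the upper left. The wrist fit is (0.432, 0.2333), which agrees with the other cameras. Descending to grip.

Request:
send_rows --pt "0 0 0 0.1 0 -3.5 1" --pt "0 0 0 0.1 0 -7 1" --pt "0 0 0 0.1 0 -10.5 1" --pt "0 0 0 0.1 0 -13 1" --pt "0 0 0 0.1 0 -14.4 1" --pt "0 0 0 0.1 0 -14.4 1" --pt "0 0 0 0.1 0 -14.4 0.4" --pt "0 0 0 0.1 0 -14.4 0"

```text
t: 3.12
position: [0.4342, 0.2326, 0.0091]
orientation: [0.564, 0.826, 0.001, 0.001]
ft_force: [-0.5, -0.6, -0.5]
width: 0.748
```

Request:
send_rows --pt "0 0 0 0 0 0 0" --pt "0 0 0 0 0 0 0" --pt "0 0 0 0 0 0 0" --pt "0 0 0 0 0 0 0" --pt "0 0 0 0 0 0 0" --pt "0 0 0 0 0 0 0" --pt "0 0 0 0 0 0.5 0" --pt "0 0 0 0 0 1.5 0"

```text
t: 3.78
position: [0.4321, 0.2328, 0.0227]
orientation: [0.563, 0.826, -0.0, -0.0]
ft_force: [-0.2, -0.8, -1.6]
width: 0.5
```

Request:
send_rows --pt "0 0 0 0 0 3 0" --pt "0 0 0 0 0 6 0" --pt "0 0 0 0 0 9 0" --pt "0 0 0 0 0 12 0" --pt "0 0 0 1 -2 13.5 0" --pt "0 0 0 2 -4 13.5 0" --pt "0 0 0 3 -6 13.5 0" --pt "0 0 0 4 -8 13.5 0"

```text
t: 4.45
position: [0.4731, 0.1524, 0.1592]
orientation: [0.563, 0.827, 0.001, 0.001]
ft_force: [-0.5, 0.4, -1.3]
width: 0.5
```

Request:
send_rows --pt "0 0 0 1 -2 0 0" --pt "0 0 0 2 -4 0 0" --pt "0 0 0 3 -6 0 0" --pt "0 0 0 4 -8 0 0" --pt "0 0 0 5 -10 0 0" --pt "0 0 0 6 -12 0 0" --pt "0 0 0 7 -13.5 0 0" --pt "0 0 0 7 -13.5 0 0"

```text
t: 5.12
position: [0.5446, 0.0151, 0.1584]
orientation: [0.564, 0.826, 0.0, 0.001]
ft_force: [1.0, 0.2, -0.4]
width: 0.506
```

```bash
python3 - <<'E'
from h import *
s,c=wrist();print(s["position"].round(4),s["ft_force"].round(1))
W=cloud(c);x,y,z=s["position"]
print("wrist",circ(W,.5425,.0175,.05,.085,.25));print(circ(W,.5425,.0175,.045,.057,.066))
c=capture("scene");W=cloud(c);
for lo,hi in((.13,.19),(.168,.18),(.085,.118)):print("scene",circ(W,x,y,.035,lo,hi))
cv2.imwrite("pics/s2.png",cv2.resize(c["frame"][130:300,170:350],None,fx=3.3,fy=3.3))
c=capture("top");W=cloud(c)
print("top",circ(W,.5425,.0175,.012,.085,.125), circ(W,x,y,.035,.13,.2))
E
```

```text
[0.5446 0.0151 0.1584] [ 1.   0.2 -0.4]
wrist (35418, (0.5425, 0.0175, 0.0501), 'mean', array([0.5409, 0.0219, 0.2003]), 'mid', array([0.5405, 0.0197, 0.1951]), 'size', array([0.0897, 0.0465, 0.0849]))
(5255, (0.5444, 0.0165, 0.0343), 'mean', array([0.5416, 0.023 , 0.059 ]), 'mid', array([0.544, 0.02 , 0.059]), 'size', array([0.0618, 0.0558, 0.0028]))
scene (678, (0.5433, 0.0196, 0.0344), 'mean', array([0.544 , 0.0268, 0.173 ]), 'mid', array([0.545 , 0.0208, 0.1686]), 'size', array([0.0617, 0.0383, 0.0395]))
scene (225, (0.5436, 0.0189, 0.0342), 'mean', array([0.5467, 0.0264, 0.1742]), 'mid', array([0.5452, 0.0217, 0.174 ]), 'size', array([0.0626, 0.0367, 0.0116]))
scene (95, (0.5436, 0.0196, 0.0075), 'mean', array([0.5441, 0.0204, 0.1003]), 'mid', array([0.5431, 0.0198, 0.1008]), 'size', array([0.0129, 0.0091, 0.0302]))
top 0 0
```

View pics/s2.png

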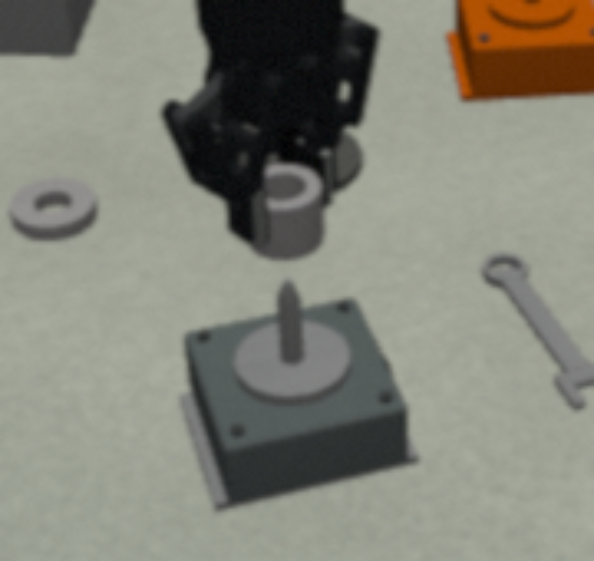

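The picture shows the sleeve held upright directly over the grey drive's spindle. The three cameras put the spindle at about (0.543, 0.0172). I'll shift slightly and lower.

Request:
send_rows --pt "0 0 0 -0.15 0.2 0 0" --pt "0 0 0 -0.15 0.2 -1.5 0" --pt "0 0 0 -0.15 0.2 -3 0" --pt "0 0 0 -0.15 0.2 -4.5 0" --pt "0 0 0 -0.15 0.2 -6 0" --pt "0 0 0 -0.15 0.2 -7.5 0" --pt "0 0 0 -0.15 0.2 -8.5 0" --pt "0 0 0 -0.15 0.2 -9 0"

```text
t: 5.93
position: [0.5401, 0.0207, 0.0693]
orientation: [0.562, 0.827, -0.0, -0.0]
ft_force: [-19.1, 1.0, 56.4]
width: 0.496
```

Request:
send_rows --pt "0 0 0 0 0 0 0" --pt "0 0 0 0 0 0 0" --pt "0 0 0 0 0 0 0.6" --pt "0 0 0 0 0 0 0.7" --pt "0 0 0 0 0 0 0.8" --pt "0 0 0 0 0 0 0.8" --pt "0 0 0 0 0 0 0.8" --pt "0 0 0 0 0 0 0.8"

```text
t: 6.6
position: [0.5409, 0.02, 0.0671]
orientation: [0.563, 0.826, -0.0, -0.0]
ft_force: [0.1, 0.2, 0.7]
width: 0.8
```

```bash
python3 - <<'E'
from h import *
s=get_state();print(s["position"].round(4),s["ft_force"].round(1))
c=capture("scene");W=cloud(c);print("rim",circ(W,.543,.017,.026,.09,.1),circ(W,.543,.017,.010,.1,.125))
cv2.imwrite("pics/s3.png",cv2.resize(c["frame"][130:300,170:350],None,fx=3.3,fy=3.3))
E
```

```text
[0.5409 0.02   0.0671] [0.1 0.2 0.7]
rim (192, (0.5391, 0.0222, 0.0232), 'mean', array([0.5408, 0.0253, 0.0943]), 'mid', array([0.54  , 0.024 , 0.0943]), 'size', array([0.0398, 0.0361, 0.0082])) (47, (0.5445, 0.0195, 0.0065), 'mean', array([0.5442, 0.02  , 0.1076]), 'mid', array([0.5441, 0.02  , 0.1087]), 'size', array([0.0105, 0.0086, 0.0163]))
```

View pics/s3.png

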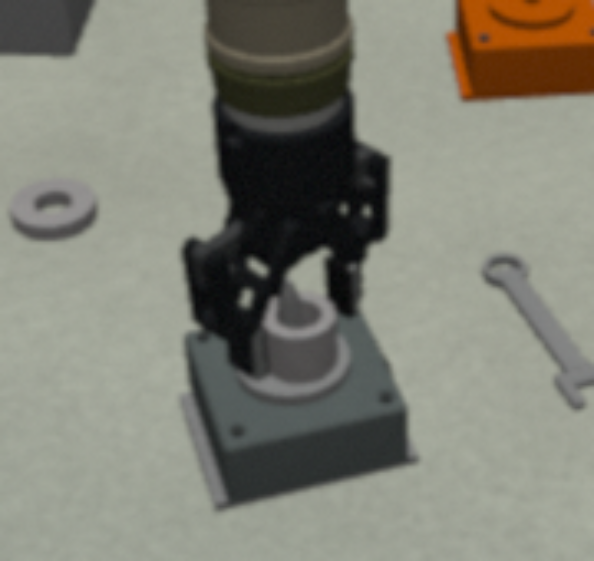

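The sleeve is on the spindle and standing flat: rim at about 95 mm, released, force about 0. Now the star wheel. From now on I count from the commanded pose, (0.5405, 0.020, 0.067).

Request:
send_rows --pt "0 0 0 0 0 0 0.9" --pt "0 0 0 0 0 2 0.9" --pt "0 0 0 0 0 5 0.9" --pt "0 0 0 0 0 8 0.9" --pt "0 0 0 0 0 11 1" --pt "0 0 0 1.2 3.8 12 1" --pt "0 0 0 2.4 7.6 12 1" --pt "0 0 0 3.6 11.4 12 1"

```text
t: 7.32
position: [0.5784, 0.1345, 0.1892]
orientation: [0.564, 0.826, 0.001, 0.001]
ft_force: [1.2, 0.4, -0.3]
width: 0.999
```

Request:
send_rows --pt "0 0 0 1.2 3.8 0 1" --pt "0 0 0 2.4 7.6 0 1" --pt "0 0 0 3.6 11.4 0 1" --pt "0 0 0 4.7 14.4 -1 1" --pt "0 0 0 4.7 14.4 -3 1" --pt "0 0 0 4.7 14.4 -3 1" --pt "0 0 0 4.7 14.4 -3 1" --pt "0 0 0 4.7 14.4 -3 1"

```text
t: 7.98
position: [0.6238, 0.277, 0.1577]
orientation: [0.563, 0.826, -0.0, -0.0]
ft_force: [1.0, 0.5, -0.3]
width: 1.0
```

```bash
python3 - <<'E'
from h import *
s,c=wrist();print(s["position"].round(4))
W=cloud(c);print(circ(W,.623,.2785,.03,.04,.055));print(circ(W,.623,.2785,.065,.006,.015))
c=capture("scene");W=cloud(c)
print("sleeve rim",circ(W,.5425,.0175,.03,.09,.1),"spindle",circ(W,.5425,.0175,.03,.1,.12))
c=capture("top");W=cloud(c)
print("top rim",circ(W,.5425,.0175,.03,.09,.1),"spindle",circ(W,.5425,.0175,.03,.102,.12))
E
```

```text
[0.6238 0.277  0.1577]
(1699, (0.6243, 0.2789, 0.018), 'mean', array([0.6239, 0.2796, 0.0448]), 'mid', array([0.6241, 0.2794, 0.0443]), 'size', array([0.0318, 0.0317, 0.0039]))
(8170, (0.6243, 0.2784, 0.0556), 'mean', array([0.6228, 0.2827, 0.009 ]), 'mid', array([0.6241, 0.2793, 0.009 ]), 'size', array([0.0965, 0.0944, 0.003 ]))
sleeve rim 0 spindle 0
top rim (210, (0.5386, 0.021, 0.0221), 'mean', array([0.5376, 0.021 , 0.0954]), 'mid', array([0.5387, 0.0218, 0.0946]), 'size', array([0.0407, 0.0396, 0.008 ])) spindle (31, (0.5415, 0.0164, 0.0063), 'mean', array([0.5404, 0.0163, 0.1098]), 'mid', array([0.541 , 0.0164, 0.1105]), 'size', array([0.01  , 0.011 , 0.0137]))
```

The sleeve is seated: rim at 95 mm, about 5 mm off the spindle axis, within tolerance. The wrist fit puts the star hub at (0.624, 0.2788). Descending.

Request:
send_rows --pt "0 0 0 0.05 0.1 -3.5 1" --pt "0 0 0 0.05 0.1 -7 1" --pt "0 0 0 0.05 0.1 -10.5 1" --pt "0 0 0 0.05 0.1 -13 1" --pt "0 0 0 0.05 0.1 -14.2 1" --pt "0 0 0 0.05 0.1 -14.2 1" --pt "0 0 0 0.05 0.1 -14.2 0.8" --pt "0 0 0 0.05 0.1 -14.2 0"

```text
t: 8.8
position: [0.6264, 0.2792, 0.018]
orientation: [0.563, 0.826, 0.002, 0.001]
ft_force: [0.7, -0.9, 0.4]
width: 0.743
```

Request:
send_rows --pt "0 0 0 0 0 0 0" --pt "0 0 0 0 0 0 0" --pt "0 0 0 0 0 0 0" --pt "0 0 0 0 0 0 0" --pt "0 0 0 0 0 0 0" --pt "0 0 0 0 0 0 0" --pt "0 0 0 0 0 0 0" --pt "0 0 0 0 0 0 0"

```text
t: 9.47
position: [0.626, 0.2794, 0.0177]
orientation: [0.563, 0.826, 0.001, 0.001]
ft_force: [0.1, -0.8, 5.9]
width: 0.396
```

Request:
send_rows --pt "0 0 0 0 0 1 0" --pt "0 0 0 0 0 3 0" --pt "0 0 0 0 0 5 0" --pt "0 0 0 0 0 8 0" --pt "0 0 0 0 0 11 0" --pt "0 0 0 0 0 13 0" --pt "0 0 0 0 0 14 0" --pt "0 0 0 0 0 14 0"

```text
t: 10.13
position: [0.626, 0.2794, 0.159]
orientation: [0.563, 0.826, 0.002, 0.002]
ft_force: [0.2, -0.2, -1.1]
width: 0.398
```

Request:
send_rows --pt "0 0 0 -1.1 -3.5 0 0" --pt "0 0 0 -2.2 -7 0 0" --pt "0 0 0 -3.3 -10.5 0 0" --pt "0 0 0 -4.4 -14 0 0" --pt "0 0 0 -5.5 -17.5 0 0" --pt "0 0 0 -6.6 -21 0 0" --pt "0 0 0 -7.7 -24.5 0 0" --pt "0 0 0 -8.2 -26.2 0 0"

```text
t: 10.8
position: [0.5396, 0.0138, 0.1534]
orientation: [0.564, 0.826, -0.001, -0.001]
ft_force: [-0.2, -0.7, -0.4]
width: 0.402
```

Request:
send_rows --pt "0 0 0 0 0 0 0" --pt "0 0 0 0 0 0 0" --pt "0 0 0 0 0 0 0" --pt "0 0 0 0 0 0 0" --pt "0 0 0 0 0 0 0" --pt "0 0 0 0 0 0 0" --pt "0 0 0 0 0 0 0" --pt "0 0 0 0 0 0 0"

```text
t: 11.47
position: [0.5426, 0.0174, 0.1552]
orientation: [0.563, 0.827, 0.0, 0.0]
ft_force: [-0.8, 0.6, -1.6]
width: 0.399
```

```bash
python3 - <<'E'
from h import *
s,c=wrist();print(s["position"].round(4),s["ft_force"].round(1))
W=cloud(c)
for lo,hi in ((.14,.148),(.148,.158),(.158,.165)):print("w",circ(W,.543,.0172,.065,lo,hi))
c=capture("scene");W=cloud(c)
for lo,hi in ((.14,.148),(.148,.158),(.158,.165)):print("s",circ(W,.543,.0172,.065,lo,hi))
print("rim",circ(W,.54,.02,.03,.09,.1),"sp",circ(W,.54,.02,.012,.1,.12))
cv2.imwrite("pics/s4.png",cv2.resize(c["frame"][130:300,170:350],None,fx=3.3,fy=3.3))
E
```

```text
[0.5426 0.0174 0.1552] [-0.8  0.6 -1.6]
w (17384, (0.543, 0.017, 0.0559), 'mean', array([0.5354, 0.0351, 0.1463]), 'mid', array([0.5404, 0.0186, 0.1451]), 'size', array([0.0948, 0.0977, 0.0052]))
w (764, (0.5427, 0.0186, 0.0536), 'mean', array([0.5361, 0.0319, 0.1526]), 'mid', array([0.5305, 0.0375, 0.1529]), 'size', array([0.0566, 0.0428, 0.0098]))
w (882, (0.5405, 0.0243, 0.03), 'mean', array([0.5385, 0.0293, 0.1618]), 'mid', array([0.5405, 0.0252, 0.1615]), 'size', array([0.0508, 0.0223, 0.0066]))
s (976, (0.543, 0.0173, 0.0573), 'mean', array([0.5471, 0.0324, 0.1457]), 'mid', array([0.543 , 0.0219, 0.1443]), 'size', array([0.0986, 0.0958, 0.0072]))
s (124, (0.5438, 0.0252, 0.0537), 'mean', array([0.5453, 0.0331, 0.1508]), 'mid', array([0.5441, 0.0331, 0.1528]), 'size', array([0.0925, 0.0666, 0.0095]))
s (75, (0.5404, 0.0226, 0.0295), 'mean', array([0.5416, 0.0304, 0.1615]), 'mid', array([0.5417, 0.0262, 0.1614]), 'size', array([0.053 , 0.0216, 0.0067]))
rim (190, (0.5406, 0.0238, 0.0217), 'mean', array([0.5405, 0.0287, 0.0943]), 'mid', array([0.5404, 0.0269, 0.0946]), 'size', array([0.0392, 0.0326, 0.0085])) sp (14, (0.5432, 0.0212, 0.0045), 'mean', array([0.5431, 0.0223, 0.1039]), 'mid', array([0.5432, 0.0222, 0.1044]), 'size', array([0.0086, 0.0042, 0.0063]))
```

View pics/s4.png

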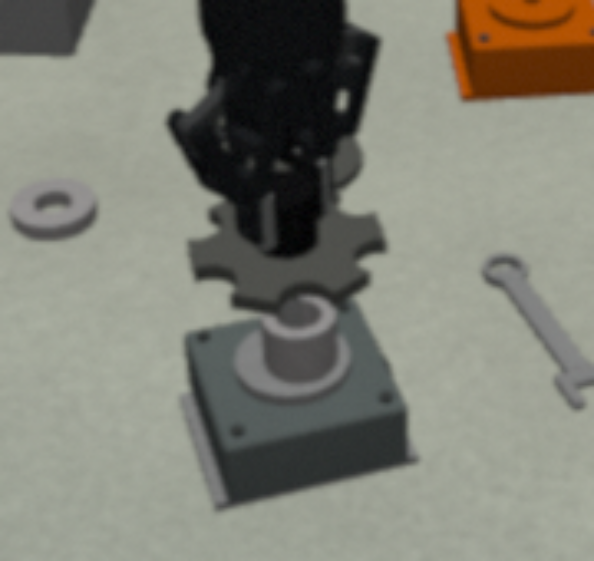

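The picture shows the wheel level and centred over the spindle. Both cameras put it at (0.543, 0.017), within 2 mm of the spindle. Its top is at 146 mm, so it has about 4.1 cm to go down.

Request:
send_rows --pt "0 0 0 0.05 0 -0.7 0" --pt "0 0 0 0.05 0 -1.4 0" --pt "0 0 0 0.05 0 -2.1 0" --pt "0 0 0 0.05 0 -2.8 0" --pt "0 0 0 0.05 0 -3.4 0" --pt "0 0 0 0.05 0 -3.8 0" --pt "0 0 0 0.05 0 -3.9 0" --pt "0 0 0 0.05 0 -3.9 0"

```text
t: 12.23
position: [0.5427, 0.0169, 0.1158]
orientation: [0.563, 0.826, -0.0, -0.0]
ft_force: [0.8, -0.0, -1.0]
width: 0.403
```

```bash
python3 - <<'E'
from h import *
s,c=wrist();print(s["position"].round(4),s["ft_force"].round(1))
print(circ(cloud(c),.543,.0172,.062,.097,.112))
E
```

```text
[0.5427 0.0169 0.1158] [ 0.8 -0.  -1. ]
(18097, (0.5431, 0.0166, 0.0559), 'mean', array([0.5354, 0.0347, 0.1068]), 'mid', array([0.541 , 0.0183, 0.1044]), 'size', array([0.0955, 0.098 , 0.0084]))
```

No contact force, and the wheel is about 1 mm above the sleeve. Releasing.

Request:
send_rows --pt "0 0 0 0 0 -0.05 0" --pt "0 0 0 0 0 -0.05 0" --pt "0 0 0 0 0 -0.05 0.5" --pt "0 0 0 0 0 -0.05 0.6" --pt "0 0 0 0 0 -0.05 0.8" --pt "0 0 0 0 0 -0.05 1" --pt "0 0 0 0 0 -0.05 1" --pt "0 0 0 0 0 -0.05 1"

```text
t: 12.95
position: [0.543, 0.0169, 0.1159]
orientation: [0.563, 0.826, 0.0, 0.0]
ft_force: [0.2, -0.0, 0.4]
width: 1.0
```

Request:
send_rows --pt "0 0 0 0 0 0 1" --pt "0 0 0 0 0 0 1" --pt "0 0 0 0 0 1.5 1" --pt "0 0 0 0 0 3 1" --pt "0 0 0 0 0 5 1" --pt "0 0 0 0 0 8 1" --pt "0 0 0 0 0 11 1" --pt "0 0 0 0 0 12 1"

```text
t: 13.62
position: [0.5447, 0.0167, 0.2403]
orientation: [0.563, 0.826, 0.001, 0.003]
ft_force: [1.5, -0.4, 0.2]
width: 1.001
```

```bash
python3 - <<'E'
from h import *
s,c=wrist();print(s["position"].round(4),s["ft_force"].round(1))
W=cloud(c);print(circ(W,.543,.0172,.062,.097,.115));print("hub",circ(W,.543,.0172,.03,.135,.15))
m=(np.hypot(W[:,0]-.543,W[:,1]-.017)<.054)&(abs(W[:,2]-.106)<.006);P=W[m]
print("plane slope",np.linalg.lstsq(np.c_[P[:,:2],np.ones(len(P))],P[:,2],rcond=None)[0].round(3))
c=capture("scene");W=cloud(c);print("scene hub",circ(W,.543,.0172,.03,.137,.15),"sleeve side",circ(W,.54,.02,.04,.066,.09))
cv2.imwrite("pics/s5.png",cv2.resize(c["frame"][130:300,170:350],None,fx=3.3,fy=3.3))
E
```

```text
[0.5447 0.0167 0.2403] [ 1.5 -0.4  0.2]
(9017, (0.5439, 0.0169, 0.0557), 'mean', array([0.542 , 0.0217, 0.1049]), 'mid', array([0.5437, 0.0178, 0.1047]), 'size', array([0.0967, 0.0949, 0.0036]))
hub (1871, (0.5439, 0.017, 0.018), 'mean', array([0.5434, 0.0181, 0.1407]), 'mid', array([0.5435, 0.0178, 0.1398]), 'size', array([0.0316, 0.032 , 0.0047]))
plane slope [-0.     0.001  0.105]
scene hub (196, (0.5433, 0.0183, 0.0185), 'mean', array([0.5435, 0.0193, 0.1405]), 'mid', array([0.5431, 0.0187, 0.1402]), 'size', array([0.0323, 0.0328, 0.0055])) sleeve side (73, (0.5415, 0.0374, 0.014), 'mean', array([0.5439, 0.0413, 0.073 ]), 'mid', array([0.5423, 0.0404, 0.0737]), 'size', array([0.0249, 0.0096, 0.015 ]))
```

View pics/s5.png

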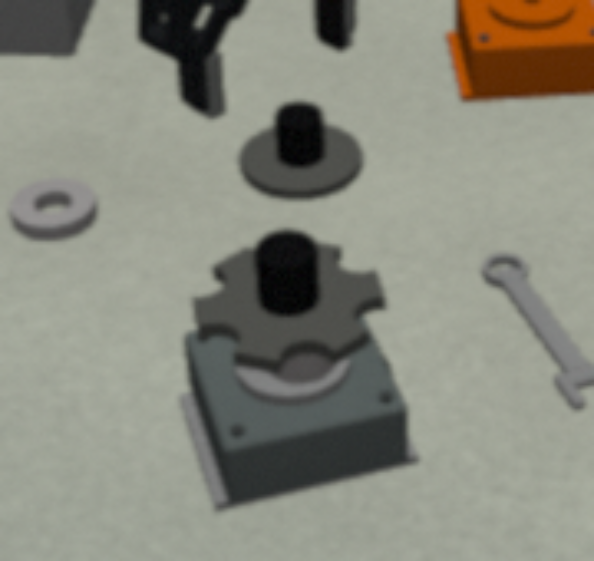

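The wheel lies level on the sleeve (slope about 0, top at 105 mm, hub top at 141 mm), centred on the spindle, with the gripper clear above. Handing in.

```bash
python3 -c "
from bench import *
print(hand_in())"
```

```text
the job is handed in; nothing more can be done
None
```

I put the tall sleeve over the grey drive's spindle, set the six-pocket star wheel on it hub up, and handed the job in at about 14 s. The hand-in reported no verdict.

**Last checks:**
- **Star wheel:** it lies level (slope about 0.001). Its top face is at about 105 mm, against 106 mm expected. It is within about 2 mm of the spindle axis in both the wrist and scene cameras.
- **Sleeve:** before the wheel went on, it was flat on the shoulder with its rim at 95 mm. It sat about 5 mm off the spindle axis, against 12 mm allowed. The wheel now covers most of it, so I couldn't re-measure its centring.
- **Gripper:** it is open and about 12 cm clear above the wheel, with no contact.

**What disagreed:**
- The first readings I steered by were taken before the arm had settled. That caused most of the sleeve's offset and a brief push of about 56 N at the wrist while seating it, under the 120 N limit.
- The cameras disagreed by 2–3 mm on the spindle's position.

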